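# Change the drum on the spindle sander

### The arm

A 6-joint arm with a two-finger parallel gripper is mounted at the origin on a cart in front of the work surface, level with it; the furniture and walls round the work are solid. World frame = base frame: x ahead of the robot, y to its left, z up, the work surface at z = 0. Lengths are in m, angles in rad, forces in N, time in s.
With the tool pointing down it reaches from about 0.35 to 0.975 m from the base axis. Payload 4.9 kg.
Tool frame: the origin (TCP) lies midway between the tips of the shut fingers; the grasp point (between the pads) lies 19 mm behind it (ctrl.tcp_to_grasp is the distance from the TCP to the grasp point, in m); z points along the fingers, y is the line along which they close (so a half turn about z gives the same grasp; the last joint's range is limited). The gripper opens to 85 mm and grips with 20 to 120 N. Pads are 22 mm wide; open, the fingers measure 114 mm over their backs; the gripper's body (76 mm by 85 mm) begins 54 mm behind the grasp point. The pads swing forward as they close: fully open they stand 13 mm farther back than shut.
Start: joints at [-1.329, 0.053, 1.613, -0, 1.476, -0.119], TCP at [0.221, -0.585, 0.203] pointing down, gripper open.
Joint ranges: [-3.01, 3.01], [-1.01, 2.22], [0.06, 2.58], [-1.02, 4.17], [0.09, 2.62], [-3.14, 3.14]. Speed limits (rad/s): [2.57, 2.57, 3.14, 3.14, 3.14, 3.14].

### API

Orientations are given as a rotation vector (axis times angle).
In Python, from rig import ctrl gives the robot as it stands.
- The arm moves only by the shell command python3 -m jog 'ROWS' [FORCE]. ROWS is JSON, a list of rows, each a list of 3 entries, a list of its own where there are three numbers: the shift along the tool's x, y, z in cm, then the turn, a rotation vector about the tool's x, y, z in rad, then the opening, from 0 (shut) to 1 (fully open). In form: [[[tx, ty, tz], [wx, wy, wz], fingers], ...]. A call has 1 to 8 rows; each row is the pose to reach, as a shift and turn from the pose commanded when the call began, along the tool's axes at that moment; what a row does not reach only later rows make up. A row lasts 1/12 s, in which the tool goes at most 41.7 mm and 7.16 degrees, less where a joint would pass 70% of its speed; a pose out of reach is approached as far as the arm can. A call with a gripper value outside its range is refused whole. The fingers move at their own pace and stop on an object; FORCE is the grip in N (left out, the last holds). Time passes only in rows, so rows that repeat a pose let the fingers close. It gives the time, the measured TCP pose, the force, the opening and the grip force at its end, in the units of the state.
- ctrl.get_state(): the state, without advancing time (a new reading comes with each control period).
- ctrl.camera(name): name is "scene" or "top" or "wrist"; returns a dict with "image" (384x512x3 uint8, red, green, blue), "K" (3x3 intrinsics, pixels), "R" (3x3) and "t" (3): a world point X has camera coordinates R X + t. Camera axes: x right, y down, z forward; pixel columns grow to the right and rows downward; lengths in m; the calibration is good to about 2 mm. The wrist camera is an equidistant fisheye: a pixel r from the principal point sees the ray r / f radians off the axis. A picture is of the moment at which its call begins. There is no depth.
- ctrl.job_done(): hands the job in; it is judged then, once.
The state is a dict: "t": time; "joint_pos": joint angles; "joint_velocities": joint speeds; "joint_torque": joint torques, N m; "eef_pos": TCP position; "tool_rot": TCP orientation; "wrist_force": force on the tool from outside, world axes, zero at the start; "ft_torque": the same for the moment, N m; "gripper_width": finger opening in m; "grip_force": force on a finger pad.
Only numpy, scipy, OpenCV 4.12 (cv2) and the standard library are available. Lean on these libraries where they do the work, as an engineer would, in place of code of your own. Each camera call takes 0.05 s, during which the arm holds its last target. There are 200 camera calls.

### The job

Change the bench spindle sander from the wide drum to the narrow one, for a tight inside curve: narrow drum right down on the spindle, the spacer ring on top of it, and on that the flange that now holds the wide drum, hub upward as it is now (I will put the nut on myself). Put the wide drum away upright on the storage post that the narrow drum came from, and leave the middle drum undisturbed on its post. The rubber mat is free for putting things down on the way.

Things in the scene. Friction and masses are not known exactly. Their poses are not given: they have to be found in the camera images.
- sander: low green spindle sander, fixed; aluminium table 150 x 190 mm, top 50 mm above the bench. Origin on the axis of the upright spindle, at bench height; z up. Round the spindle a steel drive flange, 36 mm across, is the drums' seat: its top is 56 mm above the origin. The spindle, 12 mm across, ends 142 mm above the origin; its last 14 mm taper to 5 mm across.
- wide_drum: widest sanding drum, 58 mm across and 60 mm tall, brown abrasive outside, black rubber core, a plain 18 mm hole right through; 0.16 kg or so. Origin at the centre of its underside, z up along its axis. At the start it is on the sander's spindle, under the flange.
- narrow_drum: narrowest and shortest sanding drum, 34 mm across and 44 mm tall, same make, 18 mm hole through. Origin at the centre of its underside, z up. At the start it is on one of the two storage posts.
- middle_drum: sanding drum 46 mm across and 60 mm tall, 18 mm hole through. Origin at the centre of its underside, z up. At the start it is on the other storage post and stays there.
- spacer: plain aluminium spacer ring, 34 mm across, 16 mm tall, 18 mm hole through. At the start it lies flat, 24 mm above the bench, on a wooden foot like those of the storage posts but with only a short dowel, whose tip is 36 mm above the bench and inside the ring. Origin at the centre of its underside, z up. With the short narrow drum it makes up the height of the wide drum.
- flange: steel flange that holds the drum down: a disc 44 mm across and 6 mm thick with a hub 26 mm across and 14 mm tall on its upper side (20 mm in all), 18 mm hole through both. Grip it by the hub. Origin at the centre of its underside, z up towards the hub. At the start it lies on the wide drum, on the spindle.
- post_1: storage post fixed to the bench: a round wooden foot, 64 mm across, its top 24 mm above the bench, with an upright wooden dowel in the middle, 10 mm across, tip 56 mm above the bench and pointed over its last 6 mm. Drums are put over the dowel and stand on the foot. Origin on the dowel's axis at bench height; z up.
- post_2: second storage post, the same as post_1.
- mat: thin ribbed black rubber mat, 100 mm (its x) by 170 mm (its y), 5 mm thick, lying empty on the bench; fixed. Origin at the centre of its underside, at bench height; z up. Round about: a vice, 130 mm high, between the mat and the bench's left end, in front of the sander; a case, 95 mm high, right of the sander; a tall bandsaw left of the bench (x above 0.4 m, y above 0.25 m).
Mind the look-alikes: they are no part of the job. What is shaped like the flange but purple is not meant.

How it is judged:
By the outcome, as a careful person would: the job done as asked, in the order asked, and still so for the second after the job is handed in, with the robot touching nothing.
It also fails if it takes over 133 s, if anything falls off the work surface, if the arm or the gripper's body presses on something with over 40 N, if the wrist force passes 120 N, or if a joint passes its speed limit or range.

## Working session

There is one attempt and no reset: what is moved stays moved. The work goes in short steps, Python scripts to look and compute and a shell command to move; the robot and the scene stay as the last step left them, time stands still between calls to the robot, and variables do not carry over. Pictures are saved under pics/ and viewed, at most 14 in all, crops included, and the job is handed in when it is done.

```bash
mkdir -p pics; ls; python3 - <<'E'
from rig import ctrl
import cv2
for n in("scene","top"):
    c=ctrl.camera(n); cv2.imwrite(f"pics/{n}0.png",cv2.resize(c["image"][:,:,::-1],(800,600),interpolation=cv2.INTER_CUBIC)); print(n,c["K"],c["R"],c["t"])
s=ctrl.get_state();print({k:s[k] for k in("t","eef_pos","tool_rot","gripper_width")},ctrl.tcp_to_grasp)
E
```

```text
pics
scene [[368.37946292   0.         258.48181771]
 [  0.         368.37946292 195.48807353]
 [  0.           0.           1.        ]] [[ 0.85564443 -0.51727186  0.01739061]
 [-0.26842247 -0.4722381  -0.83960738]
 [ 0.44251778  0.71373735 -0.54291529]] [-0.52442249  0.15604112  0.967399  ]
top [[346.94601852   0.         253.89406549]
 [  0.         346.94601852 191.15275329]
 [  0.           0.           1.        ]] [[-0.01839009 -0.99971101  0.01548212]
 [-0.9985358   0.01757618 -0.05115981]
 [ 0.05087291 -0.01640028 -0.99857047]] [-0.11152705  0.55974407  0.93220775]
{'t': 0.1, 'eef_pos': array([ 0.22048478, -0.58415117,  0.20167962]), 'tool_rot': array([-3.08876286e+00, -5.63393599e-01,  2.38283615e-04]), 'gripper_width': 0.08539241121233389} 0.0187
```

View pics/scene0.png

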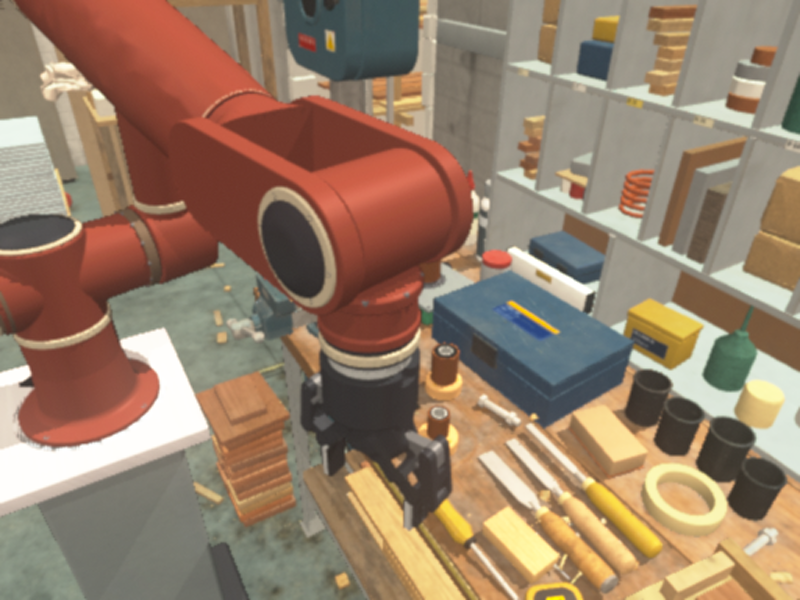

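View pics/top0.png

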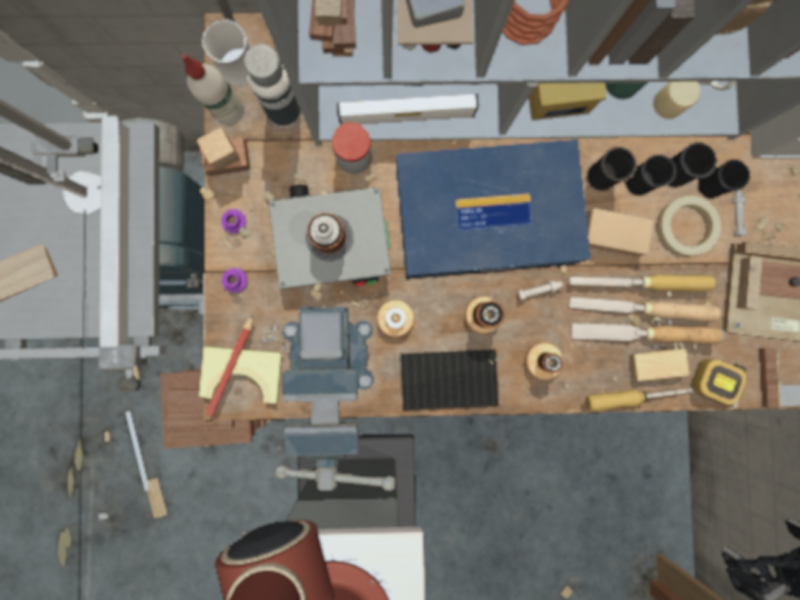

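The top view shows (800x600 px) the spindle with the wide drum at (325,232), spacer foot (396,320), middle drum (485,313), narrow drum (545,362) and mat (450,380). The two purple look-alikes are at (233,220) and (235,280). I'll enlarge the work area.

```bash
cat > h.py <<'E'
from rig import ctrl
import cv2, numpy as np
from scipy.spatial.transform import Rotation as Ro
def ray(c,u,v,name):
    K=c["K"]; x=(u-K[0,2])/K[0,0]; y=(v-K[1,2])/K[1,1]
    if name=="wrist":
        r=np.hypot(x,y); s=np.sin(r)/r if r>1e-9 else 1
        d=np.array([x*s,y*s,np.cos(r)])
    else: d=np.array([x,y,1.])
    return -c["R"].T@c["t"], c["R"].T@d
def onz(c,u,v,z,name):
    o,d=ray(c,u,v,name); return o+d*(z-o[2])/d[2]
def proj(c,X,name):
    p=c["R"]@np.asarray(X)+c["t"]; K=c["K"]
    if name=="wrist":
        h=np.hypot(p[0],p[1]); a=np.arctan2(h,p[2]); q=p[:2]/max(h,1e-9)*a
    else: q=p[:2]/p[2]
    return q*K[0,0]+K[:2,2]
def tool(P):
    "shift in cm in tool axes to take the measured TCP to P"
    s=ctrl.get_state(); return 100*Ro.from_rotvec(s["tool_rot"]).inv().apply(np.asarray(P)-s["eef_pos"])
E
python3 - <<'E'
from h import *
c=ctrl.camera("top"); np.save("top.npy",c["image"])
cv2.imwrite("pics/topcrop.png",cv2.resize(c["image"][115:265,168:368,::-1],(800,600),interpolation=cv2.INTER_CUBIC))
for n,u,v,z in(("flange top",325,232,.136),("spacer",396,320,.04),("mid",488,314,.084),("nar",548,362,.068),("mat",450,380,.005)):
    print(n,onz(c,u*.64,v*.64,z,"top").round(4))
E
```

```text
flange top [ 0.6556 -0.0117  0.136 ]
spacer [ 0.5201 -0.1193  0.04  ]
mid [ 0.5266 -0.2681  0.084 ]
nar [ 0.4461 -0.368   0.068 ]
mat [ 0.4136 -0.2127  0.005 ]
```

View pics/topcrop.png

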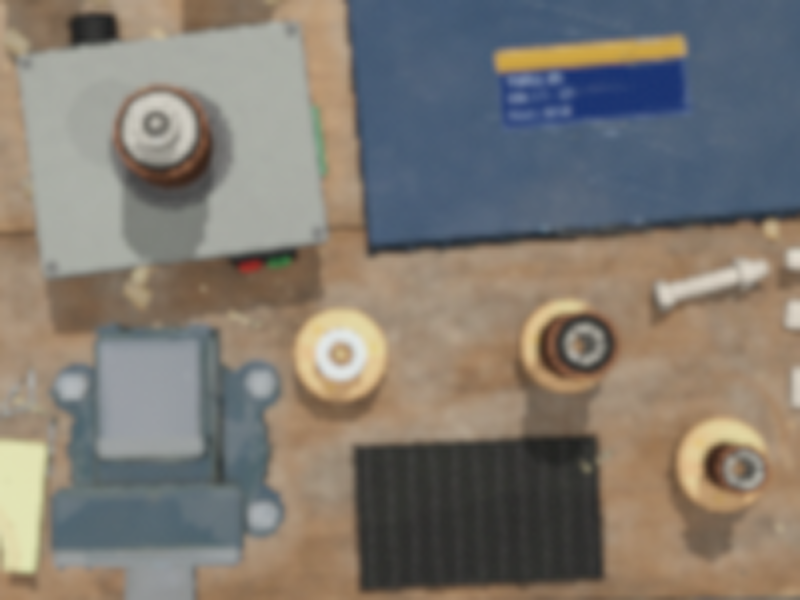

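The crop (4x) shows foot centres near (340,355), (566,345) and (722,465), the spindle tip at (155,123), the flange around (160,128) and the mat centre at (480,513).

```bash
python3 - <<'E'
from h import *
c=ctrl.camera("top")
for n,u,v,z in(("spindle tip",155,123,.142),("flange disc",160,129,.122),("spacer foot",340,355,.024),("spacer top",340,354,.04),("midfoot",566,345,.024),("mid top",583,343,.084),("narfoot",722,465,.024),("nar top",742,467,.068),("mat",480,513,.005),("matc",356,447,.005),("matc",598,437,.005),("matc",603,577,.005),("matc",362,590,.005),("caseL",350,0,.095),("caseLb",370,250,.095),("viceR",220,330,.13),("viceR",240,490,.13)):
    print(n,onz(c,167.6+u/4,114.6+v/4,z,"top").round(4))
s=ctrl.get_state(); R=Ro.from_rotvec(s["tool_rot"]).as_matrix(); print(R.round(3), s["eef_pos"])
w=ctrl.camera("wrist"); print((-w["R"].T@w["t"]-s["eef_pos"]).round(4), w["K"], w["R"].round(3))
print(tool([.446,-.368,.2]))
E
```

```text
spindle tip [ 0.6621 -0.0086  0.142 ]
flange disc [ 0.6621 -0.0092  0.122 ]
spacer foot [ 0.5243 -0.1173  0.024 ]
spacer top [ 0.5247 -0.1172  0.04  ]
midfoot [ 0.5283 -0.2704  0.024 ]
mid top [ 0.5281 -0.2708  0.084 ]
narfoot [ 0.4454 -0.3739  0.024 ]
nar top [ 0.4469 -0.3742  0.068 ]
mat [ 0.4146 -0.2116  0.005 ]
matc [ 0.4613 -0.1274  0.005 ]
matc [ 0.4649 -0.2942  0.005 ]
matc [ 0.3693 -0.295   0.005 ]
matc [ 0.3639 -0.1297  0.005 ]
caseL [ 0.7474 -0.1269  0.095 ]
caseLb [ 0.5886 -0.1365  0.095 ]
viceR [ 0.5389 -0.0445  0.13  ]
viceR [ 0.4434 -0.0551  0.13  ]
[[ 0.936  0.353 -0.   ]
 [ 0.353 -0.936  0.001]
 [ 0.    -0.001 -1.   ]] [ 0.22053417 -0.58432286  0.2020099 ]
[0.0686 0.027  0.1713] [[297.31863964   0.         252.53254444]
 [  0.         297.31863964 193.67996237]
 [  0.           0.           1.        ]] [[ 0.354 -0.935 -0.002]
 [-0.895 -0.339  0.289]
 [-0.271 -0.101 -0.957]]
[ 28.73269905 -12.29140734   0.23598919]
```

Both heights agree: spindle (.662,-.009), spacer (.5245,-.117), middle (.528,-.2705), narrow (.446,-.374), mat (.4145,-.212). I'll turn the tool to yaw 90° so that tool (x,y,z) = world (y,x,-z), and rise. I'll also triangulate the shelf edge.

```bash
python3 -m jog '[[[0,0,-2],[0,0,-0.12],1],[[0,0,-4],[0,0,-0.24],1],[[0,0,-6],[0,0,-0.36],1],[[0,0,-8],[0,0,-0.48],1],[[0,0,-10],[0,0,-0.6],1],[[0,0,-10],[0,0,-0.72],1],[[0,0,-10],[0,0,-0.84],1],[[0,0,-10],[0,0,-0.96],1]]'
python3 -m jog '[[[0,0,0],[0,0,-0.12],1],[[0,0,0],[0,0,-0.24],1],[[0,0,0],[0,0,-0.25],1],[[0,0,0],[0,0,-0.25],1]]'
python3 - <<'E'
from h import *
a=ctrl.camera("top");b=ctrl.camera("scene")
for n,p,q in(("upper shelf L",(298,80),(497,178)),("yellow box FL",(530,117),(655,357)),("check nar",(548,362),(437,412))):
    o1,d1=ray(a,p[0]*.64,p[1]*.64,"top");o2,d2=ray(b,q[0]*.64,q[1]*.64,"scene")
    t=np.linalg.lstsq(np.c_[d1,-d2],o2-o1,rcond=None)[0]; print(n,(o1+t[0]*d1).round(3),(o2+t[1]*d2).round(3))
s=ctrl.get_state();print(Ro.from_rotvec(s["tool_rot"]).as_matrix().round(3),s["eef_pos"],s["joint_pos"].round(3),s["t"])
E
```

```text
t: 0.92
eef_pos: [0.2207, -0.5849, 0.3034]
tool_rot: [2.475, 1.934, -0.001]
wrist_force: [-0.7, -0.5, -0.2]
gripper_width: 0.0853
grip_force: 0.0
t: 1.25
eef_pos: [0.2206, -0.5847, 0.3026]
tool_rot: [-2.224, -2.218, -0.0]
wrist_force: [0.5, 0.9, 0.5]
gripper_width: 0.0853
grip_force: 0.0
upper shelf L [0.85  0.012 0.231] [0.848 0.013 0.231]
yellow box FL [ 0.891 -0.375 -0.019] [ 0.923 -0.404  0.002]
check nar [ 0.446 -0.37   0.06 ] [ 0.446 -0.371  0.06 ]
[[ 0.002  1.    -0.   ]
 [ 1.    -0.002  0.   ]
 [ 0.    -0.    -1.   ]] [ 0.22060782 -0.58470595  0.30270945] [-1.329  0.013  1.489 -0.     1.64  -1.327] 1.35
```

```bash
python3 -m jog '[[[3,2.3,0],[0,0,0],1],[[6,4.6,0],[0,0,0],1],[[9,6.9,0],[0,0,0],1],[[12,9.2,0],[0,0,0],1],[[15,11.5,0],[0,0,0],1],[[18,13.8,0],[0,0,0],1],[[21,16.1,0],[0,0,0],1],[[24,18.4,0],[0,0,0],1]]'
python3 -m jog '[[[3,2.3,0],[0,0,0],1],[[6,4.6,0],[0,0,0],1],[[9,6.9,0],[0,0,0],1],[[12,9.2,0],[0,0,0],1],[[15,11.5,0],[0,0,0],1],[[18,13.8,0],[0,0,0],1],[[21,16.1,0],[0,0,0],1],[[24,18.4,1],[0,0,0],1]]'
python3 -m jog '[[[3,2.3,2],[0,0,0],1],[[6,4.6,4],[0,0,0],1],[[9,6.8,5],[0,0,0],0.7],[[9.5,7.3,5],[0,0,0],0.7],[[9.5,7.3,5],[0,0,0],0.7]]'
python3 - <<'E'
from h import *
s=ctrl.get_state(); c=ctrl.camera("wrist"); print(s["eef_pos"],s["t"])
cv2.imwrite("pics/w1.png",cv2.resize(c["image"][:,:,::-1],(800,600),interpolation=cv2.INTER_CUBIC))
for P in((.662,-.009,.142),(.662,-.009,.136),(.662,-.009,.122)): print(proj(c,P,"wrist")/.64)
E
```

```text
t: 2.02
eef_pos: [0.4054, -0.3431, 0.303]
tool_rot: [2.223, 2.219, 0.0]
wrist_force: [0.4, -1.1, 0.5]
gripper_width: 0.0855
grip_force: 0.0
t: 2.68
eef_pos: [0.5905, -0.1033, 0.2954]
tool_rot: [2.22, 2.217, 0.003]
wrist_force: [0.4, -1.1, 1.1]
gripper_width: 0.0849
grip_force: 0.0
t: 3.1
eef_pos: [0.6619, -0.0075, 0.2408]
tool_rot: [-2.217, -2.222, 0.003]
wrist_force: [-1.0, -0.0, 0.6]
gripper_width: 0.0601
grip_force: 0.0
[ 0.66186344 -0.00746188  0.24077452] 3.1
[396.03730591 294.82969917]
[396.0420162  292.18187514]
[396.05219163 286.40092168]
```

View pics/w1.png

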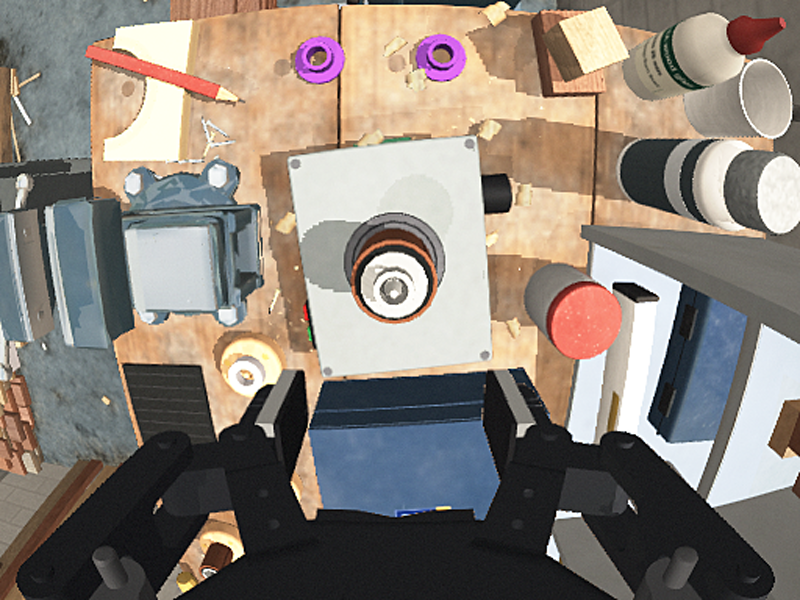

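The wrist view shows the spindle tip at (393,290) and the flange disc centred near (394,284), a few pixels from the prediction. I'll measure the disc by contour.

```bash
python3 - <<'E'
from h import *
c=ctrl.camera("wrist"); im=c["image"]
g=cv2.cvtColor(im,cv2.COLOR_RGB2HSV); m=((g[:,:,2]>150)&(g[:,:,1]<40)).astype(np.uint8)
m[:155]=0;m[208:]=0;m[:,:222]=0;m[:,285:]=0
m=cv2.morphologyEx(m,cv2.MORPH_CLOSE,np.ones((9,9)))
for k in cv2.findContours(m,0,1)[0]:
    if cv2.contourArea(k)>300: e=cv2.fitEllipse(cv2.convexHull(k));print(e,onz(c,*e[0],.122,"wrist").round(4), cv2.boundingRect(k))
print("tip",onz(c,393*.64,290*.64,.142,"wrist"))
s=ctrl.get_state();print(s["eef_pos"])
E
```

```text
((260.86236572265625, 185.49639892578125), (58.77179718017578, 90.73748016357422), 71.90277099609375) [ 0.6696 -0.0134  0.122 ] (222, 155, 63, 53)
tip [ 0.66017132 -0.00806517  0.142     ]
[ 0.661666   -0.01012443  0.24320513]
```

```bash
python3 - <<'E'
from h import *
c=ctrl.camera("wrist"); x0,y0=215,145
im=cv2.resize(c["image"][y0:y0+75,x0:x0+80,::-1],(800,750),interpolation=cv2.INTER_CUBIC)
cv2.imwrite("pics/w2.png",cv2.resize(im,(640,600))); g=cv2.cvtColor(im,6)
for r0,r1,z,n in((20,60,.142,"tip"),(90,140,.136,"hub"),(190,240,.122,"disc"),(240,310,.116,"drum")):
    h=cv2.HoughCircles(g,cv2.HOUGH_GRADIENT_ALT,2,5,param1=200,param2=.6,minRadius=r0,maxRadius=r1)
    if h is not None:
        for k in h[0][:4]: print(n,k,onz(c,x0-.45+k[0]/10,y0-.45+k[1]/10,z,"wrist").round(4))
E
```

```text
hub [340.      434.      129.21901] [ 0.6574 -0.0134  0.136 ]
hub [356.      348.      100.96256] [ 0.6589 -0.0048  0.136 ]
disc [378.      350.      219.99437] [ 0.661  -0.0085  0.122 ]
drum [390.      280.      275.35782] [ 0.6623 -0.0026  0.116 ]
```

View pics/w2.png

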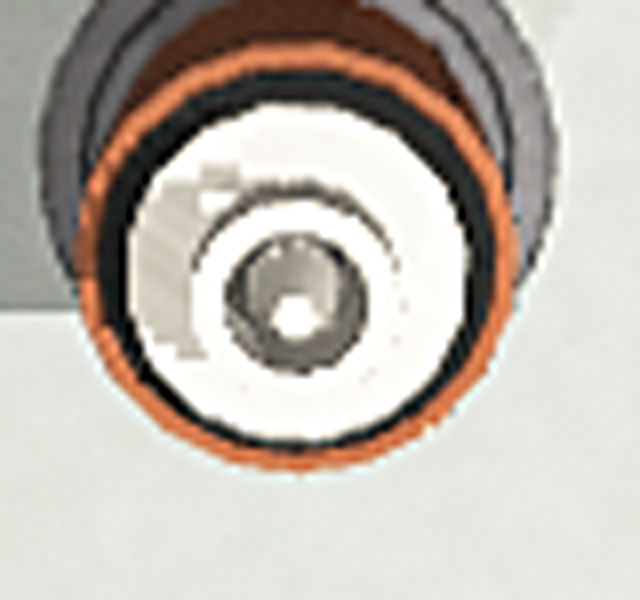

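The disc fit gives the spindle at (.661,-.0085), and the measurements now agree within 1–2 mm. Next I grip the flange hub with the tips just above the disc.

```bash
python3 -m jog '[[[0.1,0,3],[0,0,0],0.7],[[0.15,-0.05,6],[0,0,0],0.7],[[0.15,-0.05,9],[0,0,0],0.7],[[0.15,-0.05,11],[0,0,0],0.6],[[0.15,-0.05,11.8],[0,0,0],0.5],[[0.15,-0.05,11.8],[0,0,0],0.3],[[0.15,-0.05,11.8],[0,0,0],0.1],[[0.15,-0.05,11.8],[0,0,0],0.1]]' 40
python3 -m jog '[[[0,0,0],[0,0,0],0.1],[[0,0,0],[0,0,0],0.1],[[0,0,0],[0,0,0],0.1],[[0,0,0],[0,0,0],0.1]]'
```

```text
t: 3.92
eef_pos: [0.6626, -0.009, 0.1278]
tool_rot: [2.22, 2.218, 0.004]
wrist_force: [-0.8, 0.3, -0.5]
gripper_width: 0.0087
grip_force: 0.0
t: 4.25
eef_pos: [0.6615, -0.0082, 0.1256]
tool_rot: [2.221, 2.221, 0.001]
wrist_force: [-0.5, 0.1, 0.1]
gripper_width: 0.0087
grip_force: 0.0
```

```bash
python3 - <<'E'
from h import *
c=ctrl.camera("wrist")
cv2.imwrite("pics/w3.png",cv2.resize(c["image"][150:350,130:386,::-1],(768,600),interpolation=cv2.INTER_CUBIC))
E
```

```text
(no output)
```

View pics/w3.png

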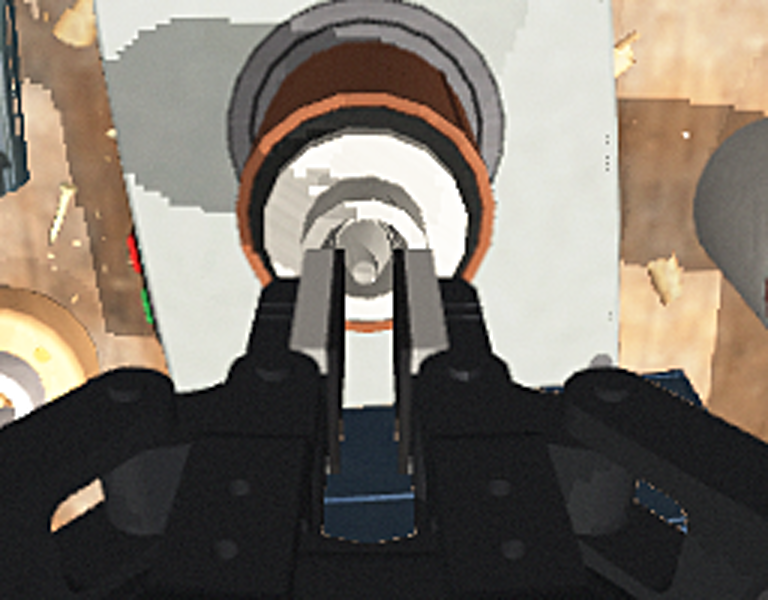

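```bash
python3 - <<'E'
from h import *
c=ctrl.camera("wrist"); s=ctrl.get_state(); p=s["eef_pos"]; print(p)
f=lambda X:((proj(c,X,"wrist")-[130,150])*3).round(0)
for d in((0,0,0),(-.004,0,0),(.004,0,0),(0,0,.019),(0,.011,0),(0,-.011,0)): print(d,f(p+d))
print("tip",f([.661,-.0085,.142]),"hub",f([.661,-.0085,.136]),"disc",f([.661,-.0085,.122]), f([.639,-.0085,.122]))
for n,u,v,z in(("tip",366,270,.142),("disc",366,230,.122)): print(n,onz(c,130+u/3,150+v/3,z,"wrist"))
print(onz(c,130+247/3,150+220/3,.116,"wrist"),onz(c,130+493/3,150+220/3,.116,"wrist"))
E
```

```text
[ 0.66123454 -0.00815698  0.12505208]
(0, 0, 0) [369. 237.]
(-0.004, 0, 0) [350. 237.]
(0.004, 0, 0) [388. 237.]
(0, 0, 0.019) [369. 277.]
(0, 0.011, 0) [369. 188.]
(0, -0.011, 0) [369. 284.]
tip [368. 274.] hub [368. 261.] disc [368. 233.] [265. 232.]
tip [ 0.66064063 -0.00763717  0.142     ]
disc [ 0.6606118  -0.00782186  0.122     ]
[ 0.63440704 -0.00816121  0.116     ] [ 0.68857216 -0.00811285  0.116     ]
```

The fingers are centred, but the pads stop 15–25 mm short of the reported TCP and closed above the hub. I'll open, go lower step by step, and test.

```bash
python3 -m jog '[[[0,0,0],[0,0,0],0.45],[[0,0,0],[0,0,0],0.45],[[0,0,0],[0,0,0],0.45],[[0,0,1.2],[0,0,0],0.45],[[0,0,1.2],[0,0,0],0.25],[[0,0,1.2],[0,0,0],0.25],[[0,0,1.2],[0,0,0],0.25],[[0,0,1.2],[0,0,0],0.25]]' 40
python3 -m jog '[[[0,0,0],[0,0,0],0.45],[[0,0,0],[0,0,0],0.45],[[0,0,0],[0,0,0],0.45],[[0,0,0.8],[0,0,0],0.45],[[0,0,0.8],[0,0,0],0.25],[[0,0,0.8],[0,0,0],0.25],[[0,0,0.8],[0,0,0],0.25],[[0,0,0.8],[0,0,0],0.25]]' 40
```

```text
t: 5.02
eef_pos: [0.6612, -0.0082, 0.1128]
tool_rot: [-2.221, -2.221, 0.0]
wrist_force: [-0.7, 0.1, 0.6]
gripper_width: 0.0215
grip_force: 0.0
t: 5.68
eef_pos: [0.6609, -0.0083, 0.1045]
tool_rot: [-2.221, -2.221, 0.001]
wrist_force: [0.4, -0.1, -0.3]
gripper_width: 0.0227
grip_force: 39.2
```

```bash
python3 -m jog '[[[0,0,0],[0,0,0],0.4],[[0,0,0],[0,0,0],0.4],[[0,0,0.3],[0,0,0],0.4],[[0,0,0.6],[0,0,0],0.4],[[0,0,0.6],[0,0,0],0.4],[[0,0,0.6],[0,0,0],0.2],[[0,0,0.6],[0,0,0],0.2],[[0,0,0.6],[0,0,0],0.2]]' 40
python3 -m jog '[[[0,0,0],[0,0,0],0.15],[[0,0,0],[0,0,0],0.15],[[0,0,0],[0,0,0],0.15]]' 40
python3 - <<'E'
from h import *
c=ctrl.camera("wrist")
cv2.imwrite("pics/w4.png",cv2.resize(c["image"][150:350,130:386,::-1],(768,600),interpolation=cv2.INTER_CUBIC))
E
```

```text
t: 6.35
eef_pos: [0.6611, -0.0082, 0.0987]
tool_rot: [-2.221, -2.221, 0.0]
wrist_force: [0.2, -0.3, -1.1]
gripper_width: 0.0235
grip_force: 39.2
t: 6.6
eef_pos: [0.6611, -0.0082, 0.0987]
tool_rot: [-2.221, -2.221, 0.0]
wrist_force: [0.2, -1.1, -1.5]
gripper_width: 0.0234
grip_force: 39.2
```

View pics/w4.png

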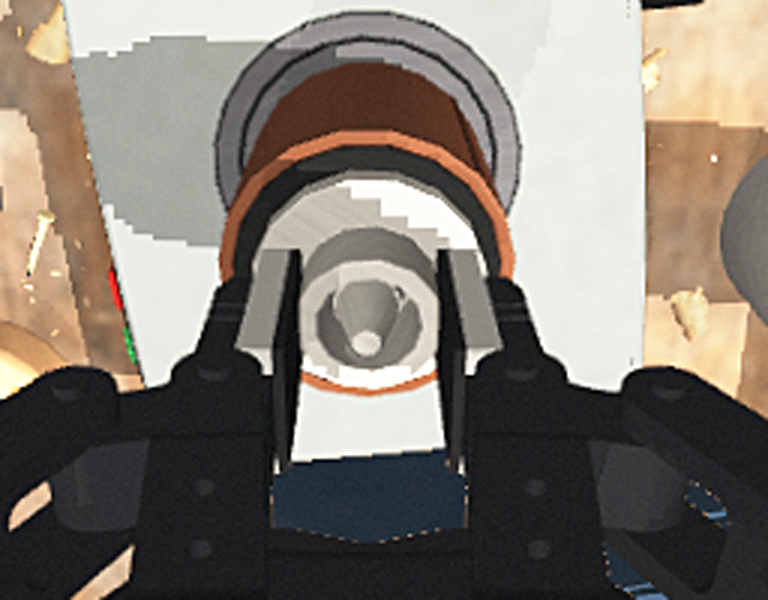

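The pads now hold the hub squarely with the flange level, so flange underside = TCP + 17 mm. Lift and carry it to the mat.

```bash
python3 -m jog '[[[0,0,-1],[0,0,0],0.15],[[0,0,-3],[0,0,0],0.15],[[0,0,-5.5],[0,0,0],0.15],[[0,0,-8],[0,0,0],0.15],[[0,0,-8],[0,0,0],0.15]]' 40
python3 -m jog '[[[-1,-2,0],[0,0,0],0.15],[[-3.3,-5.2,0],[0,0,0],0.15],[[-5.6,-8.8,0],[0,0,0],0.15],[[-7.9,-12.4,0],[0,0,0],0.15],[[-10.2,-16,0],[0,0,0],0.15],[[-12.5,-19.6,0],[0,0,0],0.15],[[-14.5,-23,0],[0,0,0],0.15],[[-15.65,-24.65,0],[0,0,0],0.15]]'
python3 -m jog '[[[0,0,3],[0,0,0],0.15],[[0,0,6],[0,0,0],0.15],[[0,0,9],[0,0,0],0.15],[[0,0,12],[0,0,0],0.15],[[0,0,15],[0,0,0],0.15],[[0,0,17],[0,0,0],0.15],[[0,0,18],[0,0,0],0.15],[[0,0,18],[0,0,0],0.15]]'
python3 - <<'E'
from h import *
cv2.imwrite("pics/w5.png",cv2.resize(ctrl.camera("wrist")["image"][:,:,::-1],(640,480)))
E
```

```text
t: 7.07
eef_pos: [0.6648, -0.0087, 0.187]
tool_rot: [2.215, 2.215, 0.011]
wrist_force: [1.0, -1.0, 1.3]
gripper_width: 0.0234
grip_force: 39.3
t: 7.73
eef_pos: [0.4116, -0.1658, 0.1785]
tool_rot: [-2.223, -2.22, 0.002]
wrist_force: [0.3, -0.4, -1.5]
gripper_width: 0.0237
grip_force: 39.5
t: 8.4
eef_pos: [0.4125, -0.1635, -0.0037]
tool_rot: [-2.218, -2.218, 0.002]
wrist_force: [-0.2, -0.0, -0.5]
gripper_width: 0.0233
grip_force: 39.5
```

View pics/w5.png

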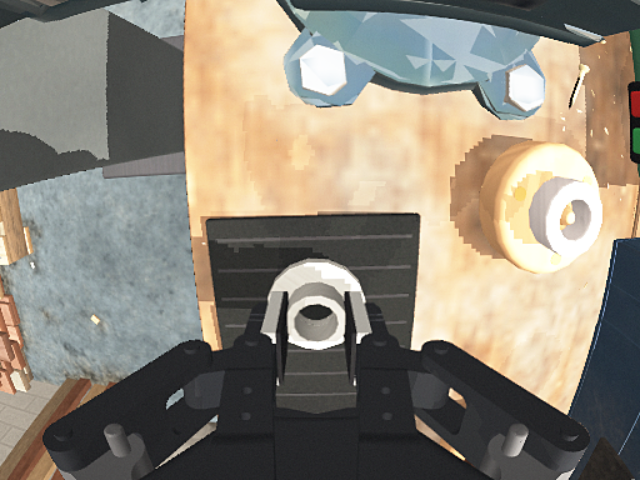

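The flange hangs level over the mat near (315,300), about 9 mm up. Lower until contact.

```bash
python3 -m jog '[[[0,0,0.4],[0,0,0],0.15],[[0,0,0.6],[0,0,0],0.15],[[0,0,0.7],[0,0,0],0.15],[[0,0,0.75],[0,0,0],0.15],[[0,0,0.75],[0,0,0],0.15]]'
python3 -m jog '[[[0,0,0.05],[0,0,0],0.15],[[0,0,0.1],[0,0,0],0.15],[[0,0,0.15],[0,0,0],0.15],[[0,0,0.15],[0,0,0],0.15]]'
```

```text
t: 8.87
eef_pos: [0.415, -0.165, -0.0081]
tool_rot: [2.221, 2.221, 0.0]
wrist_force: [0.1, -0.3, -0.9]
gripper_width: 0.0236
grip_force: 39.5
t: 9.2
eef_pos: [0.4146, -0.1647, -0.0103]
tool_rot: [-2.221, -2.221, 0.0]
wrist_force: [-1.1, 0.4, -0.6]
gripper_width: 0.0233
grip_force: 39.5
```

```bash
python3 -m jog '[[[0,0,0.1],[0,0,0],0.15],[[0,0,0.15],[0,0,0],0.15],[[0,0,0.2],[0,0,0],0.15],[[0,0,0.2],[0,0,0],0.15]]'
python3 -m jog '[[[0,0,0.05],[0,0,0],0.15],[[0,0,0.1],[0,0,0],0.15],[[0,0,0.1],[0,0,0],0.15]]'
```

```text
t: 9.53
eef_pos: [0.4145, -0.1647, -0.0124]
tool_rot: [-2.221, -2.221, 0.0]
wrist_force: [0.2, 0.3, -0.9]
gripper_width: 0.0233
grip_force: 39.5
t: 9.78
eef_pos: [0.4147, -0.1647, -0.0126]
tool_rot: [-2.221, -2.221, 0.0]
wrist_force: [-2.7, 2.0, 4.8]
gripper_width: 0.0235
grip_force: 40.1
```

Contact came exactly where the height model predicted (TCP −12.6 mm). Release, then go for the wide drum.

```bash
python3 -m jog '[[[0,0,0],[0,0,0],0.5],[[0,0,0],[0,0,0],0.5],[[0,0,0],[0,0,0],0.5],[[0,0,-4],[0,0,0],0.6],[[0,0,-8],[0,0,0],1],[[0,0,-12],[0,0,0],1],[[0,0,-16],[0,0,0],1],[[0,0,-20],[0,0,0],1]]'
python3 -m jog '[[[1.95,3.05,0],[0,0,0],1],[[3.9,6.2,0],[0,0,0],1],[[5.9,9.3,0],[0,0,0],1],[[7.9,12.4,0],[0,0,0],1],[[10,15.6,0],[0,0,0],1],[[12,18.8,0],[0,0,0],1],[[14,22,0],[0,0,0],1],[[15.65,24.65,0],[0,0,0],1]]'
python3 -m jog '[[[0,0,2],[0,0,0],1],[[0,0,5],[0,0,0],1],[[0,0,8],[0,0,0],1],[[0,0,10],[0,0,0],1],[[0,0,11],[0,0,0],1],[[0,0,11.6],[0,0,0],1],[[0,0,12],[0,0,0],1],[[0,0,12],[0,0,0],1]]'
python3 -m jog '[[[0,0,0],[0,0,0],0.6],[[0,0,0],[0,0,0],0.55],[[0,0,0],[0,0,0],0.5],[[0,0,0],[0,0,0],0.5],[[0,0,0],[0,0,0],0.5],[[0,0,0],[0,0,0],0.5]]' 60
python3 - <<'E'
from h import *
cv2.imwrite("pics/w6.png",cv2.resize(ctrl.camera("wrist")["image"][:,:,::-1],(640,480)))
E
```

```text
t: 10.45
eef_pos: [0.4143, -0.1645, 0.1886]
tool_rot: [2.221, 2.221, 0.0]
wrist_force: [0.3, -0.4, 0.2]
gripper_width: 0.0853
grip_force: 0.0
t: 11.12
eef_pos: [0.6629, -0.0065, 0.1862]
tool_rot: [-2.22, -2.222, -0.0]
wrist_force: [-0.2, -0.4, 0.8]
gripper_width: 0.0857
grip_force: 0.0
t: 11.78
eef_pos: [0.6616, -0.0084, 0.0673]
tool_rot: [2.221, 2.221, 0.001]
wrist_force: [0.4, 0.4, -0.3]
gripper_width: 0.0851
grip_force: 0.0
t: 12.28
eef_pos: [0.6626, -0.0085, 0.0694]
tool_rot: [2.219, 2.219, 0.003]
wrist_force: [-1.5, 0.3, 5.3]
gripper_width: 0.0555
grip_force: 64.0
```

View pics/w6.png

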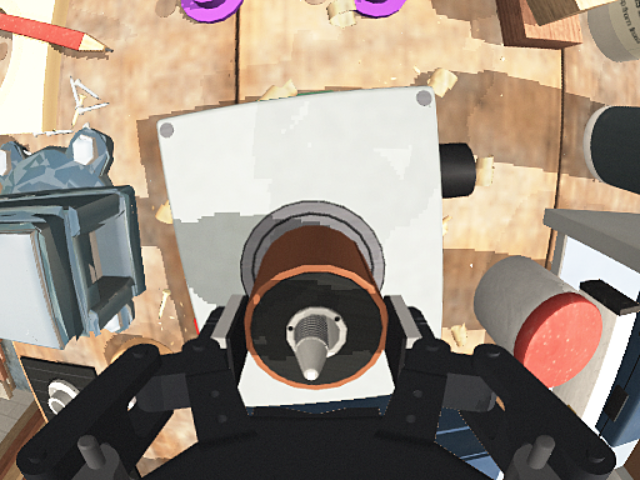

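The pads hold the wide drum level below its rim (centre ~(315,330)), with a slight upward reaction. Lift it and carry it to the mat.

```bash
python3 -m jog '[[[0,0,-1],[0,0,0],0.5],[[0,0,-3],[0,0,0],0.5],[[0,0,-6],[0,0,0],0.5],[[0,0,-9],[0,0,0],0.5],[[0,0,-11.5],[0,0,0],0.5],[[0,0,-12],[0,0,0],0.5],[[0,0,-12],[0,0,0],0.5]]' 60
python3 -m jog '[[[-2,-2,0],[0,0,0],0.5],[[-4.5,-4.5,0],[0,0,0],0.5],[[-7.2,-7.2,0],[0,0,0],0.5],[[-10,-10,0],[0,0,0],0.5],[[-12.8,-12.8,0],[0,0,0],0.5],[[-15.6,-15.6,0],[0,0,0],0.5],[[-18.4,-18.4,0],[0,0,0],0.5],[[-21.2,-21.2,0],[0,0,0],0.5]]'
python3 -m jog '[[[-2,-2,2],[0,0,0],0.5],[[-3.5,-3.45,4.5],[0,0,0],0.5],[[-3.5,-3.45,7.5],[0,0,0],0.5],[[-3.5,-3.45,10.5],[0,0,0],0.5],[[-3.5,-3.45,13],[0,0,0],0.5],[[-3.5,-3.45,15],[0,0,0],0.5],[[-3.5,-3.45,16],[0,0,0],0.5],[[-3.5,-3.45,16],[0,0,0],0.5]]'
python3 - <<'E'
from h import *
cv2.imwrite("pics/w7.png",cv2.resize(ctrl.camera("wrist")["image"][:,:,::-1],(640,480))); print(ctrl.get_state()["eef_pos"])
E
```

```text
t: 12.92
eef_pos: [0.6625, -0.0084, 0.1898]
tool_rot: [2.219, 2.219, 0.005]
wrist_force: [-0.8, -0.2, -3.4]
gripper_width: 0.0553
grip_force: 65.3
t: 13.58
eef_pos: [0.4462, -0.2202, 0.1835]
tool_rot: [-2.218, -2.219, 0.001]
wrist_force: [-0.1, -0.7, -1.9]
gripper_width: 0.0556
grip_force: 65.3
t: 14.25
eef_pos: [0.4113, -0.2524, 0.0219]
tool_rot: [-2.215, -2.215, 0.001]
wrist_force: [-0.5, 1.0, -1.1]
gripper_width: 0.0556
grip_force: 65.3
[ 0.41285036 -0.25368684  0.02428147]
```

View pics/w7.png

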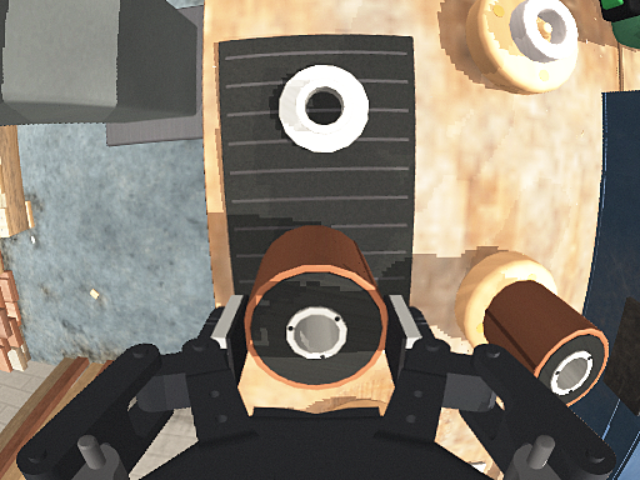

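The drum hangs upright over the mat, flange undisturbed at (323,107), middle drum clear at right. Lower to contact.

```bash
python3 -m jog '[[[0,0,0.3],[0,0,0],0.5],[[0,0,0.6],[0,0,0],0.5],[[0,0,0.6],[0,0,0],0.5],[[0,0,0.6],[0,0,0],0.5]]'
python3 -m jog '[[[0,0,0.1],[0,0,0],0.5],[[0,0,0.15],[0,0,0],0.5],[[0,0,0.2],[0,0,0],0.5],[[0,0,0.2],[0,0,0],0.5]]'
```

```text
t: 14.63
eef_pos: [0.4152, -0.2556, 0.0217]
tool_rot: [2.22, 2.221, 0.0]
wrist_force: [0.0, -1.0, -1.6]
gripper_width: 0.0556
grip_force: 65.3
t: 14.97
eef_pos: [0.4147, -0.2553, 0.0189]
tool_rot: [2.221, 2.221, 0.0]
wrist_force: [-0.3, 0.3, -2.0]
gripper_width: 0.0557
grip_force: 65.3
```

```bash
python3 -m jog '[[[0,0,0.05],[0,0,0],0.5],[[0,0,0.1],[0,0,0],0.5],[[0,0,0.1],[0,0,0],0.5],[[0,0,0.1],[0,0,0],0.5]]'
python3 -m jog '[[[0,0,0.05],[0,0,0],0.5],[[0,0,0.1],[0,0,0],0.5],[[0,0,0.1],[0,0,0],0.5]]'
```

```text
t: 15.3
eef_pos: [0.4147, -0.2556, 0.0187]
tool_rot: [2.221, 2.222, -0.001]
wrist_force: [-3.8, 2.5, 4.7]
gripper_width: 0.0553
grip_force: 66.0
t: 15.55
eef_pos: [0.4147, -0.2558, 0.0187]
tool_rot: [-2.221, -2.221, 0.001]
wrist_force: [-6.6, 4.2, 11.3]
gripper_width: 0.0556
grip_force: 66.7
```

Contact again as predicted. Release, rise, hover over the narrow drum and measure its orange rim numerically.

```bash
python3 -m jog '[[[0,0,-0.2],[0,0,0],0.5],[[0,0,-0.2],[0,0,0],1],[[0,0,-0.2],[0,0,0],1],[[0,0,-0.2],[0,0,0],1],[[0,0,-0.2],[0,0,0],1],[[0,0,-4],[0,0,0],1],[[0,0,-8],[0,0,0],1],[[0,0,-13],[0,0,0],1]]'
python3 -m jog '[[[-2.5,0.6,-0.5],[0,0,0],1],[[-6,1.4,-0.5],[0,0,0],1],[[-9,2.4,-0.5],[0,0,0],1],[[-11.85,3.15,-0.5],[0,0,0],1],[[-11.85,3.15,-0.5],[0,0,0],1],[[-11.85,3.15,-0.5],[0,0,0],1]]'
cat > rim.py <<'E'
from h import *
import sys
X=np.array([float(a) for a in sys.argv[1:4]]); d=float(sys.argv[4])/2
c=ctrl.camera("wrist"); s=ctrl.get_state(); im=c["image"]
p=proj(c,X,"wrist"); r=1.45*max(abs(proj(c,X+[d,0,0],"wrist")[0]-p[0]),5)
hsv=cv2.cvtColor(im,cv2.COLOR_RGB2HSV)
m=((hsv[:,:,0]<16)&(hsv[:,:,1]>110)&(hsv[:,:,2]>175)).astype(np.uint8)
k=np.zeros_like(m); cv2.circle(k,tuple(int(v) for v in p.round()),int(r),1,-1); m*=k
pts=cv2.findNonZero(m)[:,0].astype(float)
W=np.array([onz(c,u,v,X[2],"wrist")[:2] for u,v in pts])
A=np.c_[2*W,np.ones(len(W))]
for _ in range(3):
    q=np.linalg.lstsq(A,(W**2).sum(1),rcond=None)[0]; R=np.sqrt(q[2]+q[:2]@q[:2]); e=np.hypot(*(W-q[:2]).T)-R
    g=abs(e)<.003; W,A=W[g],A[g]
print("eef",s["eef_pos"].round(4),"n",len(W),"centre",q[:2].round(4),"dia mm",(2000*R).round(1),"t",s["t"])
E
python3 rim.py .446 -.374 .068 .034
```

```text
t: 16.22
eef_pos: [0.4136, -0.2543, 0.1383]
tool_rot: [-2.219, -2.219, 0.0]
wrist_force: [1.3, -1.2, 0.4]
gripper_width: 0.0852
grip_force: 0.0
t: 16.72
eef_pos: [0.446, -0.3745, 0.1429]
tool_rot: [-2.222, -2.219, -0.001]
wrist_force: [-0.6, 0.7, 0.2]
gripper_width: 0.0859
grip_force: 0.0
eef [ 0.4458 -0.3735  0.1428] n 341 centre [ 0.4421 -0.3767] dia mm 32.9 t 16.7667
```

```bash
python3 - <<'E'
from h import *
c=ctrl.camera("wrist"); p=proj(c,[.446,-.374,.068],"wrist");q=proj(c,[.446,-.374,.024],"wrist");print(p,q)
x0,y0=int(p[0])-40,int(p[1])-45
g=cv2.resize(c["image"][y0:y0+75,x0:x0+80,::-1],(640,600),interpolation=cv2.INTER_CUBIC)
cv2.circle(g,tuple(int(v) for v in (p-[x0,y0])*8),4,(255,0,0),-1)
cv2.imwrite("pics/w8.png",g); print(x0,y0)
E
```

```text
[253.30453235 195.22636834] [253.25236564 182.4667673 ]
213 150
```

View pics/w8.png

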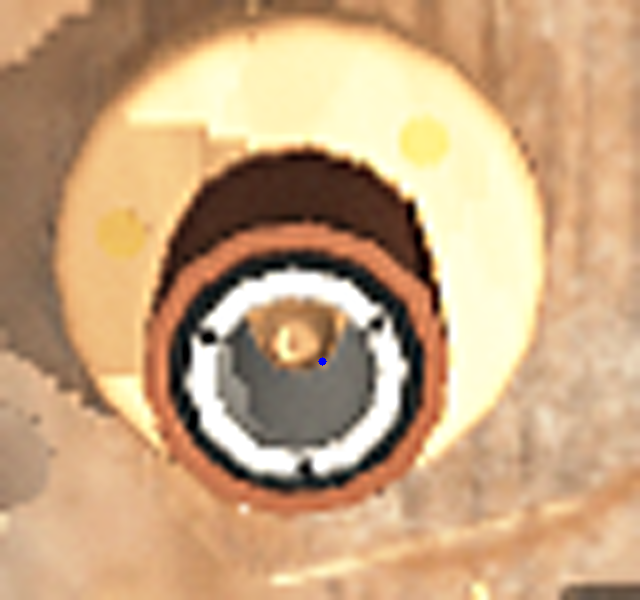

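The rim is centred at (297,367), the dowel tip at (298,342) and the foot at (302,262), so everything sits about 3 mm left of the prediction (322,361).

```bash
python3 - <<'E'
from h import *
c=ctrl.camera("wrist")
for n,u,v,z in(("rim",297,367,.068),("dowel",298,342,.056),("footL",55,262,.024),("footR",545,262,.024),("footT",300,15,.024)): print(n,onz(c,213-.45+u/8,150-.45+v/8,z,"wrist").round(4))
print(ctrl.get_state()["eef_pos"])
E
```

```text
rim [ 0.4428 -0.3737  0.068 ]
dowel [ 0.4428 -0.3744  0.056 ]
footL [ 0.4117 -0.3733  0.024 ]
footR [ 0.4737 -0.3732  0.024 ]
footT [ 0.4428 -0.3419  0.024 ]
[ 0.44584778 -0.37262926  0.14303112]
```

```bash
python3 -m jog '[[[0,-0.3,3],[0,0,0],0.75],[[0,-0.3,6],[0,0,0],0.75],[[0,-0.3,9],[0,0,0],0.75],[[0,-0.3,11],[0,0,0],0.75],[[0,-0.3,11.9],[0,0,0],0.75],[[0,-0.3,11.9],[0,0,0],0.6],[[0,-0.3,11.9],[0,0,0],0.4],[[0,-0.3,11.9],[0,0,0],0.25]]' 50
python3 -m jog '[[[0,0,0],[0,0,0],0.25],[[0,0,0],[0,0,0],0.25],[[0,0,0],[0,0,0],0.25],[[0,0,0],[0,0,0],0.25]]'
python3 -m jog '[[[0,0,0],[0,0,0],0.25]]'
```

```text
t: 17.53
eef_pos: [0.4443, -0.3746, 0.0267]
tool_rot: [2.219, 2.219, -0.0]
wrist_force: [0.6, 0.1, -0.8]
gripper_width: 0.0317
grip_force: 49.5
t: 17.87
eef_pos: [0.4442, -0.3748, 0.0264]
tool_rot: [2.219, 2.219, -0.0]
wrist_force: [-0.1, 0.5, 6.7]
gripper_width: 0.0315
grip_force: 50.1
t: 17.95
eef_pos: [0.4442, -0.3748, 0.0264]
tool_rot: [2.219, 2.219, -0.0]
wrist_force: [-0.6, 1.2, 7.1]
gripper_width: 0.0315
grip_force: 50.1
```

Gripped (drum underside = TCP − 2.4 mm). Lift and carry it to above the spindle, then check the hold.

```bash
python3 -m jog '[[[0,0,-1],[0,0,0],0.25],[[0,0,-4],[0,0,0],0.25],[[0,0,-8],[0,0,0],0.25],[[0,0,-12],[0,0,0],0.25],[[1,0.5,-15.5],[0,0,0],0.25],[[3,1.8,-16.5],[0,0,0],0.25],[[6,3.5,-16.5],[0,0,0],0.25],[[9,5.3,-16.5],[0,0,0],0.25]]'
python3 -m jog '[[[3.2,1.9,0],[0,0,0],0.25],[[6.5,3.9,0],[0,0,0],0.25],[[9.9,5.9,0],[0,0,0],0.25],[[13.3,7.9,0],[0,0,0],0.25],[[16.7,9.9,0],[0,0,0],0.25],[[20.1,11.9,0],[0,0,0],0.25],[[23.5,14,0],[0,0,0],0.25],[[26,15.5,0],[0,0,0],0.25]]'
python3 -m jog '[[[1.3,0.8,0],[0,0,0],0.25],[[1.6,1,0],[0,0,0],0.25],[[1.6,1,0],[0,0,0],0.25],[[1.6,1,0],[0,0,0],0.25],[[1.6,1,0],[0,0,0],0.25]]'
python3 -c "
from rig import ctrl;s=ctrl.get_state();p=s['eef_pos'];print(p)
import subprocess;subprocess.run(['python3','rim.py',str(p[0]),str(p[1]),str(p[2]+.0416),'.034'])"
```

```text
t: 18.62
eef_pos: [0.4969, -0.2838, 0.1921]
tool_rot: [2.221, 2.217, 0.001]
wrist_force: [0.6, -0.1, -1.2]
gripper_width: 0.0315
grip_force: 49.8
t: 19.28
eef_pos: [0.6519, -0.0207, 0.1897]
tool_rot: [-2.219, -2.223, -0.001]
wrist_force: [0.2, -1.0, -0.6]
gripper_width: 0.0315
grip_force: 49.8
t: 19.7
eef_pos: [0.6605, -0.0093, 0.1895]
tool_rot: [2.224, 2.219, -0.001]
wrist_force: [0.6, -0.1, 0.5]
gripper_width: 0.0318
grip_force: 49.8
eef [ 0.6606 -0.0093  0.1896] n 223 centre [ 0.6602 -0.0112] dia mm 28.4 t 19.75
[ 0.66050409 -0.00934254  0.18952557]
```

```bash
python3 - <<'E'
from h import *
c=ctrl.camera("wrist"); s=ctrl.get_state()["eef_pos"]; p=proj(c,s+[0,0,.0416],"wrist"); t=proj(c,[.661,-.0083,.142],"wrist"); print(s,p,t)
x0,y0=int(p[0])-50,int(p[1])-50
g=cv2.resize(c["image"][y0:y0+85,x0:x0+100,::-1],(700,595),interpolation=cv2.INTER_CUBIC)
for a,k in((p,(255,0,0)),(t,(0,255,0))): cv2.circle(g,tuple(int(v) for v in (a-[x0,y0]+.5)*7),3,k,-1)
cv2.imwrite("pics/w9.png",g); print(x0,y0)
E
```

```text
[ 0.66061119 -0.00924633  0.18959149] [253.38302886 262.26016701] [253.65781265 203.39122289]
203 212
```

View pics/w9.png

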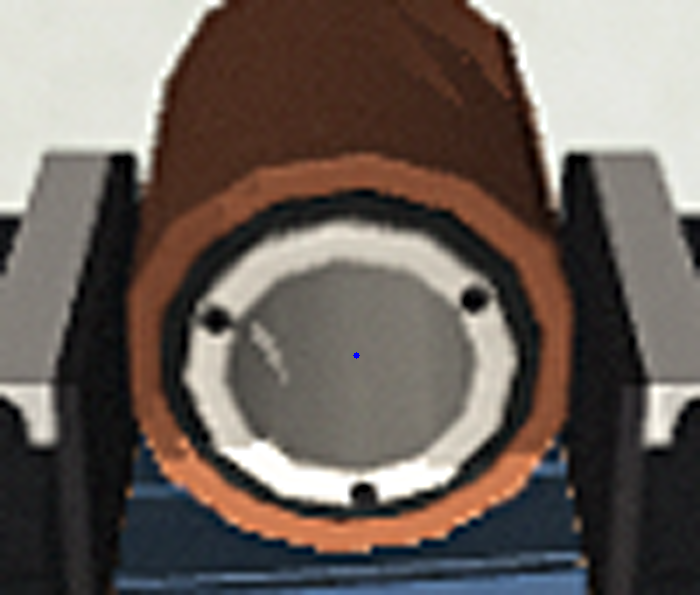

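The held drum's rim centre is at (352,354) against the expected (356,355), so it sits on the tool axis within 0.6 mm. Descend onto the spindle.

```bash
python3 -m jog '[[[0.07,0.07,1.5],[0,0,0],0.25],[[0.07,0.07,3.5],[0,0,0],0.25],[[0.07,0.07,4.5],[0,0,0],0.25],[[0.07,0.07,5.2],[0,0,0],0.25],[[0.07,0.07,5.9],[0,0,0],0.25],[[0.07,0.07,6.6],[0,0,0],0.25],[[0.07,0.07,7.3],[0,0,0],0.25],[[0.07,0.07,7.3],[0,0,0],0.25]]'

```

```text
t: 20.47
eef_pos: [0.6611, -0.007, 0.1148]
tool_rot: [-2.22, -2.22, 0.002]
wrist_force: [-0.3, -0.6, -0.7]
gripper_width: 0.0315
grip_force: 49.8
```

No contact, and the drum is already 30 mm down over the tip. Continue to the seat.

```bash
python3 -m jog '[[[0,0,1],[0,0,0],0.25],[[0,0,2],[0,0,0],0.25],[[0,0,3],[0,0,0],0.25],[[0,0,4],[0,0,0],0.25],[[0,0,5],[0,0,0],0.25],[[0,0,5.3],[0,0,0],0.25],[[0,0,5.5],[0,0,0],0.25],[[0,0,5.5],[0,0,0],0.25]]'
python3 -m jog '[[[0,0,0.1],[0,0,0],0.25],[[0,0,0.2],[0,0,0],0.25],[[0,0,0.2],[0,0,0],0.25]]'
```

```text
t: 21.13
eef_pos: [0.6615, -0.007, 0.0608]
tool_rot: [-2.221, -2.221, 0.001]
wrist_force: [-0.8, 0.5, -0.6]
gripper_width: 0.0316
grip_force: 49.8
t: 21.38
eef_pos: [0.6622, -0.0071, 0.06]
tool_rot: [2.221, 2.221, 0.001]
wrist_force: [-0.1, 0.3, -0.2]
gripper_width: 0.0316
grip_force: 49.8
```

```bash
python3 -m jog '[[[0,0,0.1],[0,0,0],0.25],[[0,0,0.15],[0,0,0],0.25],[[0,0,0.15],[0,0,0],0.25],[[0,0,0.15],[0,0,0],0.25]]'
python3 -m jog '[[[0,0,0.1],[0,0,0],0.25],[[0,0,0.15],[0,0,0],0.25],[[0,0,0.15],[0,0,0],0.25]]'
```

```text
t: 21.72
eef_pos: [0.6622, -0.007, 0.0586]
tool_rot: [2.221, 2.221, 0.001]
wrist_force: [-0.2, -0.6, 1.5]
gripper_width: 0.0318
grip_force: 49.9
t: 21.97
eef_pos: [0.6623, -0.0071, 0.0585]
tool_rot: [2.221, 2.221, 0.0]
wrist_force: [-4.6, 1.3, 7.5]
gripper_width: 0.0318
grip_force: 50.6
```

Seated at the predicted height. Release, rise and hover over the spacer, measuring its white ring numerically.

```bash
python3 -m jog '[[[0,0,-0.25],[0,0,0],0.3],[[0,0,-0.25],[0,0,0],0.7],[[0,0,-0.25],[0,0,0],0.75],[[0,0,-0.25],[0,0,0],0.75],[[0,0,-3],[0,0,0],0.75],[[0,0,-6],[0,0,0],0.75],[[0,0,-9],[0,0,0],0.75],[[0,0,-12],[0,0,0],0.75]]'
python3 -m jog '[[[-1.5,-2,0],[0,0,0],0.75],[[-4,-5,0],[0,0,0],0.75],[[-6.5,-8,0],[0,0,0],0.75],[[-9,-11,0],[0,0,0],0.75],[[-10.9,-13.9,2],[0,0,0],0.75],[[-10.9,-13.9,5],[0,0,0],0.75],[[-10.9,-13.9,6],[0,0,0],0.75],[[-10.9,-13.9,6],[0,0,0],0.75]]'
cat > sp.py <<'E'
from h import *
c=ctrl.camera("wrist"); s=ctrl.get_state(); X=np.array([.523,-.117,.04])
p=proj(c,X,"wrist"); hsv=cv2.cvtColor(c["image"],cv2.COLOR_RGB2HSV)
m=((hsv[:,:,1]<45)&(hsv[:,:,2]>130)).astype(np.uint8)
x0,y0=int(p[0])-40,int(p[1])-45; M=m[y0:y0+80,x0:x0+80]
n,l,st,ce=cv2.connectedComponentsWithStats(M); print(st[1:][st[1:,4]>50])
cv2.imwrite("pics/sp.png",cv2.resize(c["image"][y0:y0+75,x0:x0+80,::-1],(640,600),interpolation=cv2.INTER_CUBIC))
print("eef",s["eef_pos"],"pred",p,"x0y0",x0,y0,"foot",proj(c,[.523,-.117,.024],"wrist"))
i=1+np.argmax(st[1:,4]); a,b,w,h,_=st[i]
print("L",onz(c,x0+a-.5,p[1],.04,"wrist").round(4),"R",onz(c,x0+a+w-.5,p[1],.04,"wrist").round(4),"near",onz(c,p[0],y0+b+h-.5,.04,"wrist").round(4),"far base",onz(c,p[0],y0+b-.5,.024,"wrist").round(4),"far top", onz(c,p[0],y0+b-.5,.04,"wrist").round(4))
E
python3 sp.py
```

```text
t: 22.63
eef_pos: [0.6614, -0.007, 0.177]
tool_rot: [-2.221, -2.221, 0.001]
wrist_force: [0.1, -0.2, -0.1]
gripper_width: 0.0641
grip_force: 0.0
t: 23.3
eef_pos: [0.5202, -0.1152, 0.1127]
tool_rot: [-2.218, -2.216, 0.004]
wrist_force: [-0.6, 0.6, -0.1]
gripper_width: 0.064
grip_force: 0.0
[[  11    9   62   61 2254]]
eef [ 0.52198693 -0.11541995  0.11494207] pred [256.84774929 197.47597599] x0y0 216 152 foot [256.72515005 192.24121698]
L [ 0.4968 -0.1171  0.04  ] R [ 0.5504 -0.1169  0.04  ] near [ 0.5231 -0.1393  0.04  ] far base [ 0.523  -0.0876  0.024 ] far top [ 0.5229 -0.0848  0.04  ]
```

View pics/sp.png

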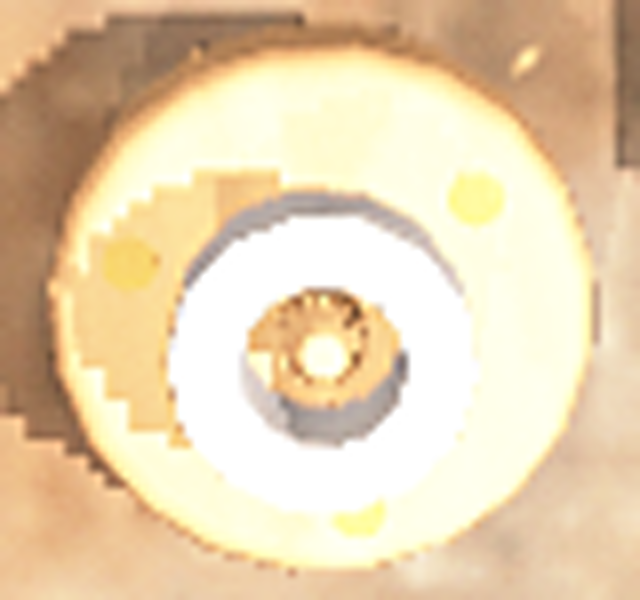

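The ring is centred at (323,364) against a predicted (331,368): the spacer is at (.522,-.1164), already under the tool. Descend and grip.

```bash
python3 -m jog '[[[0,0,3],[0,0,0],0.7],[[0,0,6],[0,0,0],0.7],[[0,0,9],[0,0,0],0.65],[[0,0,10.5],[0,0,0],0.65],[[0,0,11.3],[0,0,0],0.6],[[0,0,11.3],[0,0,0],0.6],[[0,0,11.3],[0,0,0],0.45],[[0,0,11.3],[0,0,0],0.25]]' 50
python3 -m jog '[[[0,0,0],[0,0,0],0.25],[[0,0,0],[0,0,0],0.25],[[0,0,0],[0,0,0],0.25],[[0,0,0],[0,0,0],0.25]]'
```

```text
t: 24.02
eef_pos: [0.5251, -0.1165, 0.006]
tool_rot: [2.218, 2.22, 0.003]
wrist_force: [-0.9, 1.0, 1.7]
gripper_width: 0.03
grip_force: 49.7
t: 24.35
eef_pos: [0.5251, -0.1166, 0.006]
tool_rot: [2.219, 2.218, 0.004]
wrist_force: [1.2, 1.3, 6.5]
gripper_width: 0.0305
grip_force: 49.7
```

```bash
python3 -m jog '[[[0,0,-1],[0,0,0],0.25],[[0,0,-3],[0,0,0],0.25],[[0,0,-6],[0,0,0],0.25],[[0,0,-9.5],[0,0,0],0.25],[[0,0,-13],[0,0,0],0.25],[[0,0,-16],[0,0,0],0.25],[[0,0,-17],[0,0,0],0.25],[[0,0,-17],[0,0,0],0.25]]'
python3 -m jog '[[[2,2.6,0],[0,0,0],0.25],[[4.5,5.8,0],[0,0,0],0.25],[[7,9,0],[0,0,0],0.25],[[9,11.5,0],[0,0,0],0.25],[[10.5,13.4,0],[0,0,0],0.25],[[10.85,13.8,0],[0,0,0],0.25],[[10.85,13.8,0],[0,0,0],0.25],[[10.85,13.8,0],[0,0,0],0.25]]'
cat > held.py <<'E'
from h import *
import sys
# held white ring: dark hole in it -> centre; argument: height of its top above TCP
H=float(sys.argv[1]); c=ctrl.camera("wrist"); s=ctrl.get_state()["eef_pos"]; X=s+[0,0,H]
p=proj(c,X,"wrist"); k=abs(proj(c,X+[.017,0,0],"wrist")[0]-p[0])
x0,y0,x1,y1=int(p[0]-1.3*k),int(p[1]-1.3*k),int(p[0]+1.3*k),int(p[1]+1.3*k)
im=c["image"][y0:y1,x0:x1]; g=cv2.cvtColor(im,cv2.COLOR_RGB2GRAY)
print("eef",s.round(4),"k",k,"pred",p-[x0,y0]); np.set_printoptions(linewidth=250)
r=int(round(p[1]))-y0; q=int(round(p[0]))-x0
print("row",g[r]); print("col",g[:,q])
cv2.imwrite("pics/held.png",cv2.resize(im[:,:,::-1],None,fx=6,fy=6,interpolation=cv2.INTER_CUBIC))
E
python3 held.py .034
```

```text
t: 25.02
eef_pos: [0.5247, -0.1168, 0.1778]
tool_rot: [2.217, 2.217, 0.005]
wrist_force: [0.6, -0.3, -0.2]
gripper_width: 0.03
grip_force: 49.5
t: 25.68
eef_pos: [0.6593, -0.0077, 0.171]
tool_rot: [-2.219, -2.219, 0.005]
wrist_force: [-0.2, -0.9, 0.2]
gripper_width: 0.0301
grip_force: 49.6
eef [ 0.6593 -0.0081  0.1716] k 32.51261257638507 pred [43.05337194 42.45640419]
row [122 121 121 125  88  12  22  23  15  13  17  15   3  66 195 236 227 225 221 218 231 236 234 235 226 142  92 101 110 110 108 105 116 142 153 200 232 226 227 224 225 224 224 224 222 223 222 227 231 233 232 182 167 148 139 143 141 139 132 134 182 250
 240 237 238 237 235 235 235 238 247 222  81   7  14  22  18  23  23  19  12  82 119 126 120]
col [255 255 241 151 138 145 147 146 145 143 141 143 145 141 151 228 247 240 238 238 237 236 235 234 234 235 231 226 217 219 218 218 221 222 222 222 222 224 220 221 221 221 224 231 171 133 143 143 148 146 145 147 152 150 157 149 171 186 255 255 255 255
 255 255 255 255 255 255 255   6  32  40  41  35  35  39  78  85  34  42  41  41  39  40]
```

The ring is held within 0.5 mm of the tool axis. Shift +2 mm in x and lower it onto the spindle.

```bash
python3 -m jog '[[[0,0.2,1.5],[0,0,0],0.25],[[0,0.2,3],[0,0,0],0.25],[[0,0.2,4.3],[0,0,0],0.25],[[0,0.2,5],[0,0,0],0.25],[[0,0.2,5.7],[0,0,0],0.25],[[0,0.2,6.4],[0,0,0],0.25],[[0,0.2,7],[0,0,0],0.25],[[0,0.2,7],[0,0,0],0.25]]'
python3 -m jog '[[[0,0,0.5],[0,0,0],0.25],[[0,0,1],[0,0,0],0.25],[[0,0,1.3],[0,0,0],0.25],[[0,0,1.4],[0,0,0],0.25],[[0,0,1.4],[0,0,0],0.25]]'
```

```text
t: 26.4
eef_pos: [0.662, -0.0074, 0.1018]
tool_rot: [-2.22, -2.22, 0.002]
wrist_force: [-0.5, -0.3, -1.0]
gripper_width: 0.0303
grip_force: 49.6
t: 26.82
eef_pos: [0.6626, -0.0075, 0.0891]
tool_rot: [-2.221, -2.221, 0.001]
wrist_force: [-0.1, 0.2, -0.4]
gripper_width: 0.0303
grip_force: 49.6
```

```bash
python3 -m jog '[[[0,0,0.2],[0,0,0],0.25],[[0,0,0.4],[0,0,0],0.25],[[0,0,0.5],[0,0,0],0.25],[[0,0,0.5],[0,0,0],0.25]]'
python3 -m jog '[[[0,0,0.1],[0,0,0],0.25],[[0,0,0.15],[0,0,0],0.25],[[0,0,0.2],[0,0,0],0.25],[[0,0,0.2],[0,0,0],0.25]]'
```

```text
t: 27.15
eef_pos: [0.6626, -0.0075, 0.0842]
tool_rot: [-2.221, -2.221, 0.0]
wrist_force: [-0.3, 0.1, -0.3]
gripper_width: 0.0303
grip_force: 49.6
t: 27.48
eef_pos: [0.6628, -0.0075, 0.0824]
tool_rot: [-2.221, -2.221, 0.0]
wrist_force: [-0.2, -0.5, -1.0]
gripper_width: 0.0303
grip_force: 49.6
```

```bash
python3 -m jog '[[[0,0,0.1],[0,0,0],0.25],[[0,0,0.15],[0,0,0],0.25],[[0,0,0.15],[0,0,0],0.25]]'
```

```text
t: 27.73
eef_pos: [0.6632, -0.0076, 0.0821]
tool_rot: [2.221, 2.221, 0.001]
wrist_force: [-3.3, -0.1, 5.1]
gripper_width: 0.0307
grip_force: 50.2
```

Seated on the drum. Release, and return to the flange on the mat.

```bash
python3 -m jog '[[[0,0,-0.2],[0,0,0],0.3],[[0,0,-0.2],[0,0,0],0.7],[[0,0,-0.2],[0,0,0],0.7],[[0,0,-0.2],[0,0,0],0.7],[[0,0,-3],[0,0,0],0.7],[[0,0,-6],[0,0,0],0.7],[[0,0,-9],[0,0,0],0.7],[[0,0,-10],[0,0,0],0.7]]'
python3 -m jog '[[[-1.5,-2.4,0],[0,0,0],0.7],[[-3.8,-6,0],[0,0,0],0.7],[[-6,-9.5,0],[0,0,0],0.7],[[-8.2,-13,0],[0,0,0],0.7],[[-10.4,-16.5,0],[0,0,0],0.7],[[-12.6,-20,0],[0,0,0],0.7],[[-14.6,-23,0],[0,0,0],0.7],[[-15.7,-24.75,0],[0,0,0],0.7]]'
python3 -m jog '[[[0,0,3],[0,0,0],0.6],[[0,0,6],[0,0,0],0.5],[[0,0,9],[0,0,0],0.5],[[0,0,10],[0,0,0],0.5],[[0,0,10],[0,0,0],0.5],[[0,0,10],[0,0,0],0.5]]'
python3 - <<'E'
from h import *
c=ctrl.camera("wrist"); s=ctrl.get_state()["eef_pos"]
p=proj(c,[.4147,-.1647,.011],"wrist"); g=cv2.cvtColor(c["image"],7)
m=(g>150).astype(np.uint8); n,l,st,ce=cv2.connectedComponentsWithStats(m)
d=np.hypot(*(ce-p).T); d[st[:,4]<200]=1e9; d[0]=1e9;i=np.argmin(d); a,b,w,h,_=st[i]
print("eef",s,"pred",p,st[i],ce[i]); 
print("L",onz(c,a-.5,p[1],.011,"wrist"),"R",onz(c,a+w-.5,p[1],.011,"wrist"),"far",onz(c,p[0],b-.5,.011,"wrist"),"near",onz(c,p[0],b+h-.5,.011,"wrist"))
E
```

```text
t: 28.4
eef_pos: [0.6653, -0.0078, 0.1867]
tool_rot: [2.217, 2.217, 0.008]
wrist_force: [0.5, 0.1, 1.6]
gripper_width: 0.0601
grip_force: 0.0
t: 29.07
eef_pos: [0.4125, -0.1656, 0.18]
tool_rot: [-2.223, -2.219, 0.002]
wrist_force: [0.9, -0.0, 0.6]
gripper_width: 0.0598
grip_force: 0.0
t: 29.57
eef_pos: [0.4153, -0.1644, 0.081]
tool_rot: [-2.221, -2.221, 0.0]
wrist_force: [0.2, 1.0, 1.6]
gripper_width: 0.0428
grip_force: 0.0
eef [ 0.41630247 -0.16497361  0.08238452] pred [252.37050002 196.45633348] [ 227  172   51   49 1550] [252.02967742 195.16645161]
L [ 0.39264595 -0.1647407   0.011     ] R [ 0.43611307 -0.16467247  0.011     ] far [ 0.41467675 -0.14299392  0.011     ] near [ 0.41472294 -0.18671163  0.011     ]
```

Flange at (.4144,-.1649), with the measured 43.5 mm diameter fitting the disc. Descend and grip the hub.

```bash
python3 -m jog '[[[0,0,3],[0,0,0],0.5],[[0,0,6],[0,0,0],0.5],[[0,0,8],[0,0,0],0.5],[[0,0,8.7],[0,0,0],0.5],[[0,0,8.7],[0,0,0],0.5],[[0,0,8.7],[0,0,0],0.5]]' 40
```

```text
t: 30.12
eef_pos: [0.4168, -0.1653, -0.0042]
tool_rot: [2.219, 2.22, 0.001]
wrist_force: [0.4, -0.3, 0.3]
gripper_width: 0.0429
grip_force: 0.0
```

```bash
python3 -m jog '[[[0,-0.2,0.4],[0,0,0],0.5],[[0,-0.2,0.7],[0,0,0],0.5],[[0,-0.2,0.75],[0,0,0],0.4],[[0,-0.2,0.75],[0,0,0],0.25],[[0,-0.2,0.75],[0,0,0],0.15],[[0,-0.2,0.75],[0,0,0],0.15],[[0,-0.2,0.75],[0,0,0],0.15],[[0,-0.2,0.75],[0,0,0],0.15]]' 40
```

```text
t: 30.78
eef_pos: [0.4138, -0.1648, -0.0128]
tool_rot: [2.221, 2.221, 0.0]
wrist_force: [-2.0, 0.8, 6.5]
gripper_width: 0.0238
grip_force: 39.4
```

```bash
python3 -m jog '[[[0,0,-1],[0,0,0],0.15],[[0,0,-3],[0,0,0],0.15],[[0,0,-6],[0,0,0],0.15],[[0,0,-9.5],[0,0,0],0.15],[[0,0,-13],[0,0,0],0.15],[[0,0,-16],[0,0,0],0.15],[[0,0,-18.5],[0,0,0],0.15],[[0,0,-19],[0,0,0],0.15]]'
python3 -m jog '[[[1.7,2.6,0],[0,0,0],0.15],[[3.8,6,0],[0,0,0],0.15],[[6,9.5,0],[0,0,0],0.15],[[8.2,13,0],[0,0,0],0.15],[[10.4,16.5,0],[0,0,0],0.15],[[12.6,20,0],[0,0,0],0.15],[[14.6,23,0],[0,0,0],0.15],[[15.65,24.75,0],[0,0,0],0.15]]'
python3 -m jog '[[[0,0,0],[0,0,0],0.15],[[0,0,0],[0,0,0],0.15],[[0,0,0],[0,0,0],0.15],[[0,0,0],[0,0,0],0.15]]'
```

```text
t: 31.45
eef_pos: [0.4156, -0.1659, 0.1823]
tool_rot: [2.215, 2.215, 0.004]
wrist_force: [0.8, -1.2, -0.3]
gripper_width: 0.0236
grip_force: 39.5
t: 32.12
eef_pos: [0.6623, -0.0053, 0.1742]
tool_rot: [-2.217, -2.222, 0.001]
wrist_force: [-0.4, -0.6, -0.8]
gripper_width: 0.0236
grip_force: 39.6
t: 32.45
eef_pos: [0.6597, -0.0087, 0.1758]
tool_rot: [-2.222, -2.22, 0.002]
wrist_force: [0.6, 0.7, -1.1]
gripper_width: 0.0233
grip_force: 39.6
```

```bash
python3 -m jog '[[[0.07,0.13,1.5],[0,0,0],0.15],[[0.07,0.13,3],[0,0,0],0.15],[[0.07,0.13,4],[0,0,0],0.15],[[0.07,0.13,4.8],[0,0,0],0.15],[[0.07,0.13,5.3],[0,0,0],0.15],[[0.07,0.13,5.8],[0,0,0],0.15],[[0.07,0.13,6.3],[0,0,0],0.15],[[0.07,0.13,6.3],[0,0,0],0.15]]'
```

```text
t: 33.12
eef_pos: [0.6616, -0.0073, 0.1123]
tool_rot: [-2.221, -2.221, 0.001]
wrist_force: [0.0, -0.6, -0.6]
gripper_width: 0.0237
grip_force: 39.6
```

```bash
python3 -m jog '[[[0,0,0.4],[0,0,0],0.15],[[0,0,0.8],[0,0,0],0.15],[[0,0,1.1],[0,0,0],0.15],[[0,0,1.2],[0,0,0],0.15],[[0,0,1.2],[0,0,0],0.15]]'
python3 -m jog '[[[0,0,0.1],[0,0,0],0.15],[[0,0,0.2],[0,0,0],0.15],[[0,0,0.2],[0,0,0],0.15]]'
```

```text
t: 33.53
eef_pos: [0.6619, -0.0073, 0.101]
tool_rot: [-2.221, -2.221, 0.001]
wrist_force: [0.6, 0.1, -0.5]
gripper_width: 0.0237
grip_force: 39.6
t: 33.78
eef_pos: [0.6621, -0.0073, 0.0994]
tool_rot: [-2.221, -2.221, 0.0]
wrist_force: [-0.6, 0.3, -1.1]
gripper_width: 0.0235
grip_force: 39.6
```

```bash
python3 -m jog '[[[0,0,0.1],[0,0,0],0.15],[[0,0,0.15],[0,0,0],0.15],[[0,0,0.15],[0,0,0],0.15]]'
python3 -m jog '[[[0,0,0.05],[0,0,0],0.15],[[0,0,0.1],[0,0,0],0.15],[[0,0,0.1],[0,0,0],0.15]]'
```

```text
t: 34.03
eef_pos: [0.6623, -0.0074, 0.0983]
tool_rot: [2.221, 2.221, 0.0]
wrist_force: [-1.0, 0.2, 0.6]
gripper_width: 0.0239
grip_force: 39.7
t: 34.28
eef_pos: [0.6626, -0.0074, 0.0983]
tool_rot: [2.221, 2.221, 0.001]
wrist_force: [-2.0, 0.0, 5.0]
gripper_width: 0.0234
grip_force: 40.1
```

The flange is seated at the predicted height. Release, then go for the wide drum.

```bash
python3 -m jog '[[[0,0,-0.15],[0,0,0],0.2],[[0,0,-0.15],[0,0,0],0.5],[[0,0,-0.15],[0,0,0],0.5],[[0,0,-0.15],[0,0,0],0.5],[[0,0,-3],[0,0,0],0.6],[[0,0,-6],[0,0,0],1],[[0,0,-8.5],[0,0,0],1],[[0,0,-8.5],[0,0,0],1]]'
python3 -m jog '[[[-2,-2,0],[0,0,0],1],[[-4.8,-4.8,0],[0,0,0],1],[[-7.7,-7.7,0],[0,0,0],1],[[-10.6,-10.6,0],[0,0,0],1],[[-13.5,-13.5,0],[0,0,0],1],[[-16.4,-16.4,0],[0,0,0],1],[[-19.3,-19.3,0],[0,0,0],1],[[-22.2,-22.2,0],[0,0,0],1]]'
python3 -m jog '[[[-1.5,-1.5,1],[0,0,0],1],[[-2.6,-2.55,2],[0,0,0],1],[[-2.6,-2.55,3],[0,0,0],1],[[-2.6,-2.55,3],[0,0,0],1],[[-2.6,-2.55,3],[0,0,0],1]]'
python3 rim.py .4147 -.2556 .065 .058
```

```text
t: 34.95
eef_pos: [0.6657, -0.0077, 0.1894]
tool_rot: [2.215, 2.215, 0.011]
wrist_force: [0.8, 0.2, 1.3]
gripper_width: 0.0841
grip_force: 0.0
t: 35.62
eef_pos: [0.4385, -0.2302, 0.1815]
tool_rot: [2.221, 2.222, -0.0]
wrist_force: [0.7, -1.4, 0.2]
gripper_width: 0.0853
grip_force: 0.0
t: 36.03
eef_pos: [0.4145, -0.2545, 0.1509]
tool_rot: [-2.22, -2.22, -0.0]
wrist_force: [0.0, 0.6, 0.4]
gripper_width: 0.0852
grip_force: 0.0
eef [ 0.4151 -0.2547  0.1518] n 376 centre [ 0.4124 -0.2632] dia mm 63.1 t 36.0833
```

```bash
python3 -m jog '[[[0,0,3],[0,0,0],1],[[0,0,6],[0,0,0],1],[[0,0,9],[0,0,0],1],[[0,0,11.5],[0,0,0],1],[[-0.05,0,13],[0,0,0],1],[[-0.05,0,13.4],[0,0,0],1],[[-0.05,0,13.4],[0,0,0],1]]'
python3 -m jog '[[[0,0,0],[0,0,0],0.7],[[0,0,0],[0,0,0],0.5],[[0,0,0],[0,0,0],0.5],[[0,0,0],[0,0,0],0.5],[[0,0,0],[0,0,0],0.5],[[0,0,0],[0,0,0],0.5]]' 60
python3 -m jog '[[[0,0,-1],[0,0,0],0.5],[[0,0,-3],[0,0,0],0.5],[[0,0,-6],[0,0,0],0.5],[[0,0,-9],[0,0,0],0.5],[[0,0,-10.5],[0,0,0],0.5],[[0,0,-11],[0,0,0],0.5],[[0,0,-11],[0,0,0],0.5]]'
python3 held.py .0466
```

```text
t: 36.67
eef_pos: [0.4148, -0.2548, 0.0172]
tool_rot: [-2.218, -2.222, 0.0]
wrist_force: [-0.4, -0.7, -0.9]
gripper_width: 0.0856
grip_force: 0.0
t: 37.17
eef_pos: [0.4165, -0.2572, 0.0208]
tool_rot: [2.218, 2.218, 0.001]
wrist_force: [0.1, 0.2, 6.1]
gripper_width: 0.0553
grip_force: 64.0
t: 37.75
eef_pos: [0.4155, -0.2565, 0.1301]
tool_rot: [2.219, 2.219, 0.001]
wrist_force: [0.0, -0.3, -2.8]
gripper_width: 0.0553
grip_force: 64.2
eef [ 0.4146 -0.2558  0.1282] k 34.58913008469071 pred [45.74205639 45.35580291]
row [ 50  58  63  44  36  41  41  42  40  40  42  35  37  39  41  36  39  37  40  40  39  32   6 153 228 225 215 214 184 112  84  95  96  96  99  95 141 118  99 106 119 116 117 119 119 122 120 124 125 128 126 126 130 130 128 132 129 130 129 120 117 120
 120 104 143 220 229 223 223 210 131  16  32  41  34  39  36  40  37  37  43  39  36  40  36  39  39  34  36  40]
col [ 67  61  61  58  56  61  67  41  37  36  39  39  37  40  44  40  40  41  38  36  34  44 105 167 231 221 216 210 161 110 123 125 123 121 122 122 121 121 123 122 120 122 123 120 122 120 120 122 122 122 121 122 120 124 128 128 128 123 120 237 255 255
 255 252  17  54  58  62  59  60  55  59  57  60  60  58  54  60  60  56  56  54  62  55  55 175 158 149 183 205]
```

The drum's silver ring is centred within 0.5 mm of the tool axis. Carry it over the post and lower it.

```bash
python3 -m jog '[[[-2,0.5,0],[0,0,0],0.5],[[-5,1.2,0],[0,0,0],0.5],[[-8,1.9,0],[0,0,0],0.5],[[-10.5,2.5,0],[0,0,0],0.5],[[-11.9,2.75,0],[0,0,0],0.5],[[-11.9,2.75,0],[0,0,0],0.5],[[-11.9,2.75,0],[0,0,0],0.5],[[-11.9,2.75,0],[0,0,0],0.5]]'
python3 -m jog '[[[0,0,1.5],[0,0,0],0.5],[[0,0,3],[0,0,0],0.5],[[0,0,4],[0,0,0],0.5],[[0,0,4.5],[0,0,0],0.5],[[0,0,4.5],[0,0,0],0.5],[[0,0,4.5],[0,0,0],0.5]]'
```

```text
t: 38.47
eef_pos: [0.4412, -0.3733, 0.126]
tool_rot: [-2.219, -2.219, -0.001]
wrist_force: [0.5, -0.3, -2.5]
gripper_width: 0.0551
grip_force: 64.2
t: 38.97
eef_pos: [0.4421, -0.3744, 0.0829]
tool_rot: [-2.221, -2.222, -0.0]
wrist_force: [0.4, -0.4, -1.6]
gripper_width: 0.0555
grip_force: 64.2
```

```bash
python3 -m jog '[[[0,0,0.7],[0,0,0],0.5],[[0,0,1.4],[0,0,0],0.5],[[0,0,2.1],[0,0,0],0.5],[[0,0,2.8],[0,0,0],0.5],[[0,0,3.5],[0,0,0],0.5],[[0,0,4],[0,0,0],0.5],[[0,0,4],[0,0,0],0.5],[[0,0,4],[0,0,0],0.5]]'
python3 -m jog '[[[0,0,0.1],[0,0,0],0.5],[[0,0,0.2],[0,0,0],0.5],[[0,0,0.25],[0,0,0],0.5],[[0,0,0.25],[0,0,0],0.5]]'
python3 -m jog '[[[0,0,0.1],[0,0,0],0.5],[[0,0,0.15],[0,0,0],0.5],[[0,0,0.15],[0,0,0],0.5]]'
```

```text
t: 39.63
eef_pos: [0.4418, -0.3746, 0.0423]
tool_rot: [-2.221, -2.221, -0.0]
wrist_force: [0.7, 0.5, -1.7]
gripper_width: 0.0552
grip_force: 64.2
t: 39.97
eef_pos: [0.4422, -0.3749, 0.0407]
tool_rot: [2.221, 2.221, -0.0]
wrist_force: [0.9, 0.3, -1.7]
gripper_width: 0.055
grip_force: 64.2
t: 40.22
eef_pos: [0.4424, -0.3751, 0.0399]
tool_rot: [2.221, 2.221, -0.0]
wrist_force: [-2.6, 2.1, 3.9]
gripper_width: 0.0553
grip_force: 64.7
```

Seated at the predicted height. Release, retreat upward and clear, and take a last look.

```bash
python3 -m jog '[[[0,0,-0.1],[0,0,0],0.5],[[0,0,-0.1],[0,0,0],1],[[0,0,-0.1],[0,0,0],1],[[0,0,-0.1],[0,0,0],1],[[0,0,-0.1],[0,0,0],1],[[0,0,-4],[0,0,0],1],[[0,0,-8],[0,0,0],1],[[0,0,-12],[0,0,0],1]]'
python3 -m jog '[[[-3,-1,-3],[0,0,0],1],[[-6,-2,-5],[0,0,0],1],[[-9,-3,-7],[0,0,0],1],[[-12,-4,-8],[0,0,0],1],[[-15,-5,-8],[0,0,0],1],[[-18,-6,-8],[0,0,0],1],[[-18,-6,-8],[0,0,0],1]]'
python3 - <<'E'
from h import *
a=ctrl.camera("scene")["image"]; b=ctrl.camera("top")["image"]
A=cv2.resize(a[130:330,180:340],(480,600),interpolation=cv2.INTER_CUBIC); B=cv2.resize(b[115:265,168:368],(320,240),interpolation=cv2.INTER_CUBIC)
o=np.zeros((600,800,3),np.uint8); o[:,:480]=A; o[:240,480:]=B
C=b[125:175,185:235]; o[280:600,480:]=cv2.resize(C,(320,320),interpolation=cv2.INTER_CUBIC)
cv2.imwrite("pics/final.png",o[:,:,::-1])
E
```

```text
t: 40.88
eef_pos: [0.4415, -0.3742, 0.1593]
tool_rot: [-2.22, -2.22, -0.0]
wrist_force: [0.3, -0.6, 0.7]
gripper_width: 0.0854
grip_force: 0.0
t: 41.47
eef_pos: [0.3795, -0.5594, 0.2386]
tool_rot: [2.226, 2.216, -0.003]
wrist_force: [-1.0, 0.1, -1.0]
gripper_width: 0.0855
grip_force: 0.0
```

View pics/final.png

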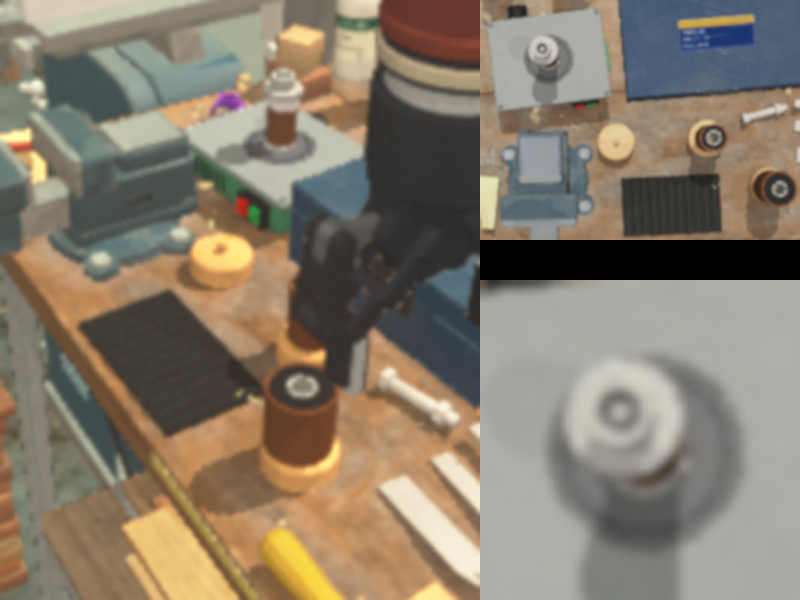

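The final view shows the narrow drum, spacer and flange (hub up) stacked on the spindle near (283,110). The wide drum stands upright on its post at (300,430), the middle drum is in place, the mat is empty and the gripper is clear.

```bash
python3 -c "
from rig import ctrl
print(ctrl.job_done())"
```

```text
the job is handed in; nothing more can be done
None
```

The job is done and handed in at about 42 s: the narrow drum, spacer and flange (hub up) are seated on the spindle, the wide drum is upright on the narrow drum's old post, and the middle drum was not touched.

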